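# Ready the scroll saw for an inside cut

### The job

The blade of the scroll saw has been threaded through the birdhouse front and is still slack. Push the red tension lever on the saw's arm back, past its half-way click, all the way to its second stop; then press the yellow knob of the hold-down foot down until the foot rests on the plywood. Don't force anything and pick nothing up: the birdhouse front stays lying as it is on the saw table, and the other things on the bench stay where they are.

Things in the scene. Friction and masses are not known exactly. Their poses are not given: they have to be found in the camera images.
- saw: fixed bench scroll saw, teal C-frame, 630 mm long. Origin on the bench under the blade; x axis from the blade back along the arm, y to the side with the foot's rod, z up. Saw table top z = 126 mm (x -140 to 240, y +-120). Upper arm y +-22, x from -32 back, top z = 237; two steel cheeks on it, x 7 to 53, y +-22, top z = 261. Rod bracket x +-11, y 19 to 69, top z = 224 mm
- lever_pivot (a point): pivot of the tension lever, on the saw's mid plane: x = 30, y = 0, z = 250 mm in the saw's frame; its y axis (the saw's y axis) is the lever's axis
- lever_tip (a point): middle of the round cross bar (16 mm thick, 32 mm wide) at the end of the red tension lever, 55 mm from the pivot. The lever is a flat paddle 10 mm thick and 22 mm wide between pivot and bar; it swings in the saw's x-z plane
- tension_lever (a joint): rad: 0 = slack, leaning 0.65 rad forward of upright (saw's -x); 0.71 = about upright, first (half-way) detent; 1.40 = second stop, leaning 0.75 rad back (saw's +x), blade tensioned. The detents pull it into each of the three and it stays where it clicks in; to push it over a click takes up to about 0.25 N m (5 to 10 N at 25 to 50 mm from the pivot)
- foot_knob (a point): centre of the top face of the yellow round knob (22 mm across, 17 mm high) on top of the 9 mm rod of the hold-down foot; 55 mm to the saw's +y side of the blade, 119 mm above the foot's underside. The rod slides straight up and down
- foot_sole (a point): underside of the steel hold-down fork, at the blade: it comes to rest on the plywood. The foot and its knob move down together
- foot (a joint): how far the hold-down foot has been slid down, m: 0 = fully raised, underside 43 mm above the saw table; 0.033 = resting on the plywood. Friction (about 3.5 N) holds it wherever it is left
- panel: birdhouse front, loose pale plywood 10 mm thick, 150 x 130 mm with a gable (215 mm long in all), lying flat on the saw table with the blade through its 12 mm pilot hole. Origin at the hole's centre on the underside; its top is z = 10 mm; its x axis points to the gable's peak
- offcut: loose offcut of wood on the saw table, 45 x 32 x 12 mm, origin under its centre
- birdhouse: finished birdhouse with orange roof, 160 x 150 mm, 200 mm high, loose, origin under its centre
- glue_bottle: white glue bottle with orange cap, 56 mm across, 160 mm high, loose, origin under its centre
- thermos: steel thermos with black cap, 70 mm across, 215 mm high, loose, origin under its centre
- tape_measure: yellow tape measure standing on the bench, 68 x 36 x 62 mm, loose, origin under its centre
- pliers: pliers with yellow handles lying flat, 180 mm long, 16 mm high, loose, origin at the joint
- screwdriver: screwdriver with red handle lying flat on the bench beyond the saw table, loose, lying along its x axis, about 200 mm long

How it is judged (in metres and radians):
On the way, in this order (a step that is already met when the one before it is completed fails the run):
1. the tension lever is on its second stop while the foot is still up (value of joint tension_lever above 1.34 rad), for 0.2 s.
2. the hold-down foot rests on the plywood (z of foot_sole in the frame of panel below 0.0125 m), for 0.2 s.
At the end, for the whole second after the job is handed in: the tension lever stands on its second stop (joint above 1.34 of 1.40 rad), the underside of the hold-down foot is on the plywood (within 2.5 mm of its top face), and the birdhouse front lies still within 15 mm of where it was (value of joint tension_lever above 1.34 rad and velocity of joint tension_lever below 0.05 rad/s and z of foot_sole in the frame of panel between 0.007 and 0.0125 m and distance of panel from where it was at the start of the episode below 0.015 m and linear speed of panel below 0.02 m/s); the robot touches nothing.
It fails at once if the birdhouse front is shifted more than 15 mm, or is lifted or tilted off the saw table (distance of panel from where it was at the start of the episode above 0.015 m or z of panel in the frame of saw above 0.136 m or angle between panel's own z axis and vertical above 0.12 rad).
It fails at once if a thing on the bench or the offcut is moved more than 30 mm (distance of any of offcut, birdhouse, glue_bottle, thermos, tape_measure, pliers, screwdriver from where it was at the start of the episode above 0.03 m).
It fails at once if the saw is forced: the fingers press on it with more than 60 N (contact force between the fingers and saw above 60 N).
It also fails if it takes over 42 s, if anything falls off the work surface, if the arm or the gripper's body presses on something with over 40 N, if the wrist force passes 120 N, or if a joint passes its speed limit or range.

### The arm

A 6-joint arm with a two-finger parallel gripper is mounted at the origin on the work surface. World frame = base frame: x ahead of the robot, y to its left, z up, the work surface at z = 0. Lengths are in m, angles in degrees, forces in N, time in s.
With the tool pointing down it reaches from about 0.375 to 0.9 m from the base axis. Payload 3.1 kg.
Tool frame: the origin (TCP) lies on the centre line of the jaws, within the pads' length; the fingertips stand 8 mm ahead of it and the grasp point (between the pads) lies 11 mm behind it (bot.tip_extent is the distance from the TCP to the fingertips, in m); z points along the fingers, y is the line along which they close (so a half turn about z gives the same grasp; the last joint's range is limited). The gripper opens to 87 mm and grips with 3 to 60 N. Pads are 19 mm wide; open, the fingers measure 117 mm over their backs; the gripper's body (75 mm by 190 mm) begins 51 mm behind the grasp point.
Start: joints at [64.716, 30.224, 82.088, -0, 67.689, -10.227], TCP at [0.162, 0.604, 0.231] pointing down, gripper open.
Joint ranges: [-176.69, 176.69], [-43.24, 126.21], [12.49, 139.97], [-82, 262], [0, 151.66], [-163.58, 163.58]. Speed limits (degrees/s): [159.86, 159.86, 180, 180, 180, 180].

### API

Orientations are given as a 3x3 rotation matrix whose columns are the frame's x, y, z axes.
In Python, from rig import bot, vision, workorder gives the robot as it stands.
- The arm moves only by the shell command python3 -m handwheel 'ROWS'. ROWS is JSON, a list of rows, each an object with "delta_rot": the turn, a rotation vector about the tool's x, y, z in rad, a list of three; "xyz": the shift along the tool's x, y, z in mm, a list of three; "hand": the closure, from -1 (fully open) to 1 (shut). A call has exactly 5 rows; each row is the pose to reach, as a shift and turn from the pose commanded when the call began, along the tool's axes at that moment; what a row does not reach only later rows make up. A row lasts 1/8 s, in which the tool goes at most 62.5 mm and 10.7 degrees, less where a joint would pass 70% of its speed; a pose out of reach is approached as far as the arm can. A call with a gripper value outside its range is refused whole. The fingers move at their own pace and stop on an object; the grip force is fixed at half the most. Time passes only in rows, so rows that repeat a pose let the fingers close, or fill a call up. It gives the time, the measured TCP pose, the force, the opening and the grip force at its end, in the units of the state.
- bot.read_state(): the state, without advancing time (a new reading comes with each control period).
- vision.capture(name): name is "scene" or "top" or "wrist"; returns the picture (420x560x3 uint8, red, green, blue); there is no depth.
- vision.camera_model(name): a dict with "camera_matrix" (3x3 intrinsics, pixels), "camera_from_world" (4x4, takes a point from world to camera coordinates). Camera axes: x right, y up, looking along -z (the intrinsics and any distortion apply to the point x, -y, -z); pixel columns grow to the right and rows downward; lengths in m; the calibration is good to about 2 mm. The wrist camera is an equidistant fisheye: a pixel r from the principal point sees the ray r / f radians off the axis. A picture is of the moment at which its call begins: read the wrist's pose just before it. camera_model takes no time and is no camera call; for the wrist camera it gives the pose at the moment of the call.
- workorder.hand_in(): hands the job in; it is judged then, once.
The state is a dict: "time_s": time; "joint_positions": joint angles; "qvel": joint speeds; "tau": joint torques, N m; "position": TCP position; "tcp_rot": TCP orientation; "force": force on the tool from outside, world axes, zero at the start; "moment": the same for the moment, N m; "opening": opening from 0.0 (shut) to 1.0 (fully open); "grasp_force": force on a finger pad.
Only numpy, scipy, OpenCV 4.12 (cv2) and the standard library are available. Lean on these libraries where they do the work, as an engineer would, in place of code of your own. Each camera call takes 0.05 s, during which the arm holds its last target. There are 200 camera calls.

## Working session

There is one attempt and no reset: what is moved stays moved. The work goes in short steps, Python scripts to look and compute and a shell command to move; the robot and the scene stay as the last step left them, time stands still between calls to the robot, and variables do not carry over. Pictures are saved under pics/ and viewed, at most 10 in all, crops included, and the job is handed in when it is done.

```bash
mkdir -p pics; python3 - <<'E'
from rig import bot,vision
import cv2,numpy as np
s=bot.read_state();print(s['time_s'],s['position'],np.round(s['tcp_rot'],3).tolist(),s['force'],s['opening'])
for n in('scene','top'):
    i=vision.capture(n);cv2.imwrite(f'pics/{n}0.png',i[:,:,::-1])
    m=vision.camera_model(n);print(n,{k:np.round(v,4).tolist() if not isinstance(v,str) else v for k,v in m.items()})
E
```

```text
0.0 [0.16201731 0.60288024 0.22956864] [[-0.966, 0.26, -0.001], [0.26, 0.966, -0.002], [0.0, -0.002, -1.0]] [ 0.21209623 -0.66722713 -0.24884466] 0.9990636481289553
scene {'camera_matrix': [[431.1203, 0.0, 278.4251], [0.0, 431.1203, 205.6803], [0.0, 0.0, 1.0]], 'camera_from_world': [[0.862, 0.5069, -0.0049, -0.4953], [-0.3242, 0.5586, 0.7634, 0.0237], [0.3897, -0.6565, 0.6459, -1.7108], [0.0, 0.0, 0.0, 1.0]]}
top {'camera_matrix': [[437.6504, 0.0, 282.1777], [0.0, 437.6504, 209.7923], [0.0, 0.0, 1.0]], 'camera_from_world': [[-0.0235, -0.9996, 0.0146, 0.04], [0.9875, -0.021, 0.1563, -0.5512], [-0.1559, 0.0181, 0.9876, -1.482], [0.0, 0.0, 0.0, 1.0]]}
```

View pics/scene0.png

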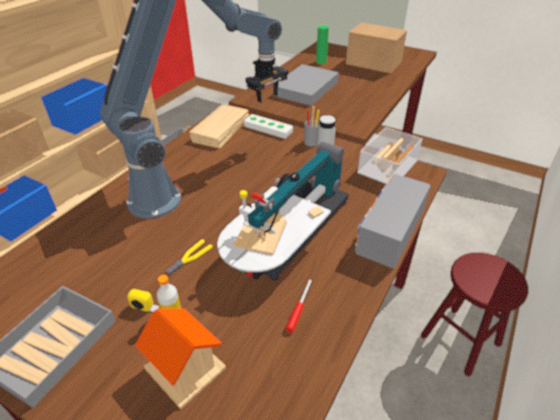

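View pics/top0.png

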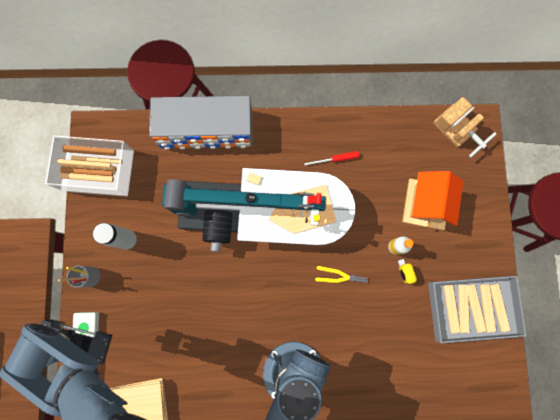

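The top view shows the saw at about (165-355, 170-245), with its arm pointing right, the red lever near (312,200) and the yellow knob near (316,218). In the scene view the lever is near (258,197) and the knob near (243,194). I'll enlarge both.

```bash
python3 - <<'E'
import cv2,numpy as np
a=cv2.imread('pics/scene0.png')[140:290,210:360];b=cv2.imread('pics/top0.png')[160:250,155:365]
a=cv2.resize(a[30:130,0:130],None,fx=6,fy=6,interpolation=cv2.INTER_CUBIC)
cv2.imwrite('pics/c1.png',a)
b=cv2.resize(b[:, 80:],None,fx=6,fy=6,interpolation=cv2.INTER_CUBIC)
cv2.imwrite('pics/c2.png',b)
E
```

```text
(no output)
```

View pics/c1.png

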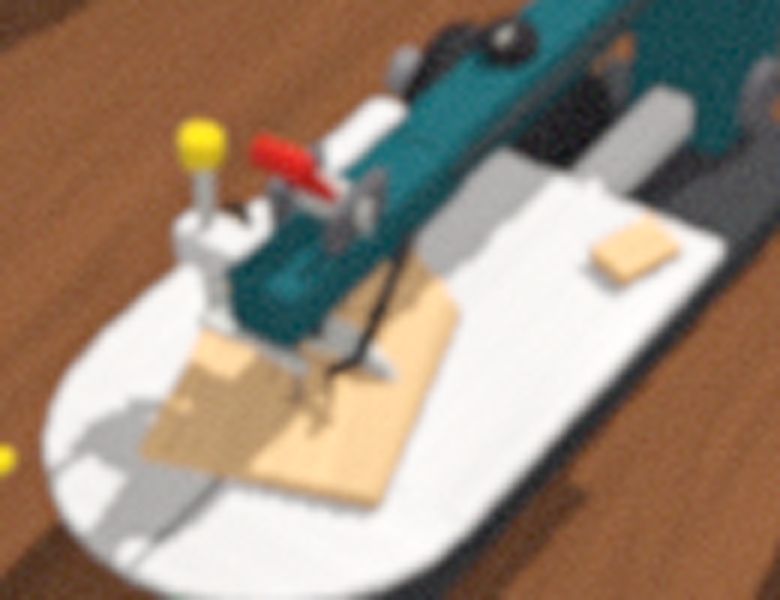

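View pics/c2.png

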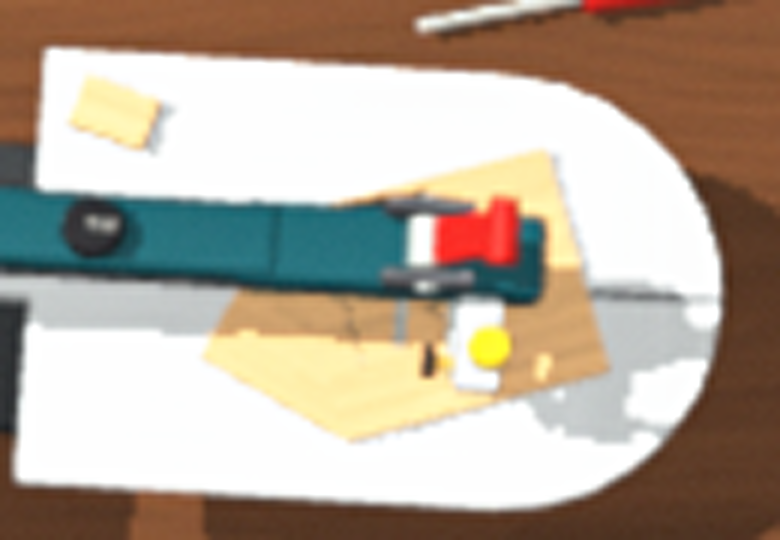

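In the top crop the back table corners are at (45,48) and (15,485), the table's front edge at (722,295), the arm's front corners at (545,218) and (541,300), the knob at (489,346) and the lever bar at (505,231). In the scene crop the knob top is at (203,134), the lever bar at about (278,155) and the back table corner at (725,243). I'll fit the saw pose to these.

```bash
cat > h.py <<'E'
import numpy as np
from rig import bot,vision
from scipy.optimize import least_squares
def proj(n,P):
    m=vision.camera_model(n);P=np.atleast_2d(P);T=m['camera_from_world'];c=P@T[:3,:3].T+T[:3,3]
    K=m['camera_matrix'];return np.c_[K[0,0]*c[:,0]/-c[:,2]+K[0,2],K[1,1]*c[:,1]/c[:,2]+K[1,2]]
def saw(p,S):
    c,s=np.cos(p[2]),np.sin(p[2]);return np.atleast_2d(S)/1000@np.array([[c,-s,0],[s,c,0],[0,0,1]]).T+[p[0],p[1],0]
E
python3 - <<'E'
from h import *
T=[((240,-120,126),(45,48)),((240,120,126),(15,485)),((-140,0,126),(722,295)),((0,55,288),(489,346)),((-3.3,0,293.8),(505,231)),((-32,-22,237),(545,218)),((-32,22,237),(541,300))]
C=[((0,55,288),(203,134)),((-3.3,0,293.8),(278,155)),((240,-120,126),(725,243))]
def px(L,o):return (np.array([l[1] for l in L])+.5)/6-.5+o
ST=np.array([l[0] for l in T]);SC=np.array([l[0] for l in C])
f=lambda p:np.r_[proj('top',saw(p,ST))-px(T,(235,160)),proj('scene',saw(p,SC))-px(C,(210,170))]
r=least_squares(lambda p:f(p).ravel(),[.5,0,1.57],loss='soft_l1');p=r.x
print(p,np.degrees(p[2]));print(f(p).round(1).tolist())
R=bot.read_state()['tcp_rot']
for n,S in dict(tip0=(-3.3,0,293.8),piv=(30,0,250),knob=(0,55,288),tip2=(30+37.5,0,290)).items():print(n,saw(p,S).round(4))
E
```

```text
[ 0.54499918 -0.0704173   1.49252217] 85.51522121294185
[[0.1, 0.3], [-0.0, -0.9], [-0.3, 0.9], [-0.0, -0.3], [-0.6, -0.0], [0.6, -1.0], [0.8, -0.5], [-1.0, -2.2], [0.5, -0.1], [-0.9, -0.7]]
tip0 [[ 0.5447 -0.0737  0.2938]]
piv [[ 0.5473 -0.0405  0.25  ]]
knob [[ 0.4902 -0.0661  0.288 ]]
tip2 [[ 0.5503 -0.0031  0.29  ]]
```

```bash
python3 -m handwheel '[{"xyz":[0,0,-60],"delta_rot":[0,0,-0.09],"hand":1},{"xyz":[-20,-20,-115],"delta_rot":[0,0,-0.185],"hand":1},{"xyz":[-55,-60,-150],"delta_rot":[0,0,-0.185],"hand":1},{"xyz":[-95,-105,-165],"delta_rot":[0,0,-0.185],"hand":1},{"xyz":[-135,-150,-170],"delta_rot":[0,0,-0.185],"hand":1}]'
python3 - <<'E'
from h import *
s=bot.read_state();p=[.545,-.0704,1.4925];R=s['tcp_rot']
print(R.round(3).tolist(),(R.T@(saw(p,(-55,0,400))[0]-s['position'])*1000).round(1))
E
```

```text
time_s: 0.72
position: [0.2545, 0.4223, 0.4016]
tcp_rot: [[-0.997, 0.077, 0.002], [0.077, 0.997, 0.001], [-0.002, 0.002, -1.0]]
force: [1.6, -0.7, -0.3]
opening: 0.52
grasp_force: 0.0
[[-0.997, 0.077, 0.002], [0.077, 0.997, 0.001], [-0.002, 0.002, -1.0]] [-327.4 -524.     1.4]
```

```bash
python3 -m handwheel '[{"xyz":[-32,-52,0],"delta_rot":[0,0,0],"hand":1},{"xyz":[-64,-104,0],"delta_rot":[0,0,0],"hand":1},{"xyz":[-96,-156,0],"delta_rot":[0,0,0],"hand":1},{"xyz":[-128,-208,0],"delta_rot":[0,0,0],"hand":1},{"xyz":[-160,-260,0],"delta_rot":[0,0,0],"hand":1}]'
python3 -m handwheel '[{"xyz":[-32,-52,0],"delta_rot":[0,0,0],"hand":1},{"xyz":[-64,-104,0],"delta_rot":[0,0,0],"hand":1},{"xyz":[-96,-156,0],"delta_rot":[0,0,0],"hand":1},{"xyz":[-128,-208,0],"delta_rot":[0,0,0],"hand":1},{"xyz":[-160,-260,0],"delta_rot":[0,0,0],"hand":1}]'
python3 - <<'E'
from h import *
s=bot.read_state();p=[.545,-.0704,1.4925];R=s['tcp_rot']
print(R.round(3).tolist(),s['force'],(R.T@(saw(p,(-55,0,286))[0]-s['position'])*1000).round(1))
E
```

```text
time_s: 1.35
position: [0.3933, 0.1501, 0.4004]
tcp_rot: [[-0.997, 0.078, 0.0], [0.078, 0.997, 0.0], [-0.0, 0.0, -1.0]]
force: [0.5, 0.3, -0.2]
opening: 0.019
grasp_force: 0.0
time_s: 1.98
position: [0.5328, -0.1215, 0.4001]
tcp_rot: [[-0.997, 0.078, -0.001], [0.078, 0.997, 0.001], [0.001, 0.001, -1.0]]
force: [0.9, 0.8, 0.7]
opening: 0.005
grasp_force: 0.0
[[-0.997, 0.078, -0.001], [0.078, 0.997, 0.001], [0.001, 0.001, -1.0]] [0.88838098 0.79557123 0.72323441] [ -8.3  -3.1 114.1]
```

```bash
python3 -m handwheel '[{"xyz":[-7,-2,20],"delta_rot":[0,0,0],"hand":1},{"xyz":[-7,-2,60],"delta_rot":[0,0,0],"hand":1},{"xyz":[-7,-2,100],"delta_rot":[0,0,0],"hand":1},{"xyz":[-7,-2,114],"delta_rot":[0,0,0],"hand":1},{"xyz":[-7,-2,114],"delta_rot":[0,0,0],"hand":1}]'
python3 - <<'E'
from h import *
import cv2
s=bot.read_state();p=[.545,-.0704,1.4925];R=s['tcp_rot']
print((R.T@(saw(p,(-26,0,286))[0]-s['position'])*1000).round(1))
a=vision.capture('scene')[160:260,200:330];b=vision.capture('top')[160:250,235:365]
cv2.imwrite('pics/d.png',cv2.resize(np.vstack([a,b])[:,:,::-1],None,fx=3.1,fy=3.1,interpolation=cv2.INTER_CUBIC))
E
```

```text
time_s: 2.6
position: [0.5389, -0.1221, 0.286]
tcp_rot: [[-0.997, 0.078, -0.002], [0.078, 0.997, 0.001], [0.002, 0.001, -1.0]]
force: [-1.2, 0.4, -0.1]
opening: 0.005
grasp_force: 0.0
[-2. 26.  0.]
```

View pics/d.png

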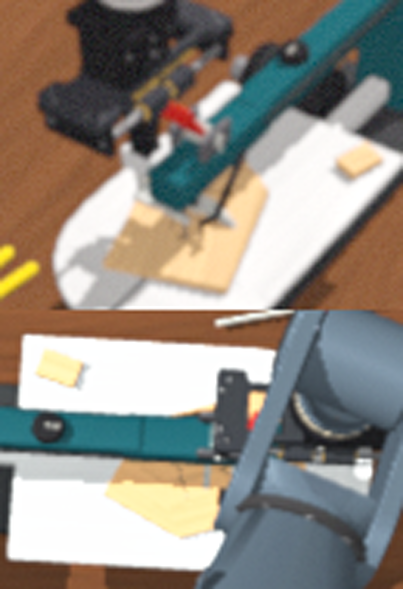

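The fingers (upper crop, about (143,135)) stand just in front of the red lever (185,115), clear of the knob. Now I'll push the lever back.

```bash
python3 -m handwheel '[{"xyz":[-2,12,0],"delta_rot":[0,0,0],"hand":1},{"xyz":[-2,22,0],"delta_rot":[0,0,0],"hand":1},{"xyz":[-2,28,0],"delta_rot":[0,0,0],"hand":1},{"xyz":[-2,34,0],"delta_rot":[0,0,0],"hand":1},{"xyz":[-2,40,0],"delta_rot":[0,0,0],"hand":1}]'
python3 -m handwheel '[{"xyz":[0,7,0],"delta_rot":[0,0,0],"hand":1},{"xyz":[0,14,0],"delta_rot":[0,0,0],"hand":1},{"xyz":[0,21,0],"delta_rot":[0,0,0],"hand":1},{"xyz":[0,27,0],"delta_rot":[0,0,0],"hand":1},{"xyz":[0,32,0],"delta_rot":[0,0,0],"hand":1}]'
```

```text
time_s: 3.32
position: [0.5454, -0.0871, 0.2892]
tcp_rot: [[-0.997, 0.077, 0.003], [0.076, 0.997, -0.012], [-0.004, -0.012, -1.0]]
force: [-3.6, -12.1, 10.6]
opening: 0.006
grasp_force: 6.6
time_s: 3.95
position: [0.5463, -0.051, 0.2862]
tcp_rot: [[-0.997, 0.077, -0.001], [0.077, 0.997, -0.002], [0.001, -0.002, -1.0]]
force: [-1.0, -6.6, 0.2]
opening: 0.005
grasp_force: 3.9
```

```bash
python3 -m handwheel '[{"xyz":[0,5,0],"delta_rot":[0,0,0],"hand":1},{"xyz":[0,10,0],"delta_rot":[0,0,0],"hand":1},{"xyz":[0,15,0],"delta_rot":[0,0,0],"hand":1},{"xyz":[0,20,0],"delta_rot":[0,0,0],"hand":1},{"xyz":[0,20,0],"delta_rot":[0,0,0],"hand":1}]'
python3 - <<'E'
from h import *
import cv2
a=vision.capture('scene')[150:240,220:340]
cv2.imwrite('pics/e.png',cv2.resize(a[:,:,::-1],None,fx=5,fy=5,interpolation=cv2.INTER_CUBIC))
p=[.545,-.0704,1.4925]
for q in (.71,1.2,1.4):
    t=q-.65;print(q,(proj('scene',saw(p,(30+55*np.sin(t),0,250+55*np.cos(t))))-[220,150])*5)
E
```

```text
time_s: 4.58
position: [0.5482, -0.0313, 0.2866]
tcp_rot: [[-0.997, 0.077, -0.0], [0.077, 0.997, -0.003], [0.0, -0.003, -1.0]]
force: [-0.6, -4.3, -0.3]
opening: 0.002
grasp_force: 1.7
0.71 [[218.54611046 180.18228565]]
1.2 [[244.02943693 169.45890274]]
1.4 [[252.70081324 170.97490056]]
```

View pics/e.png

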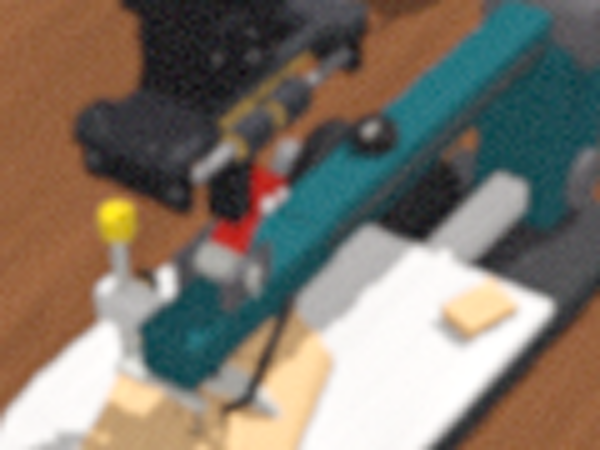

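The red lever now leans back, its bar near (268,185). I'll push gently in small steps until it meets the stop.

```bash
python3 -m handwheel '[{"xyz":[0,2,0],"delta_rot":[0,0,0],"hand":1},{"xyz":[0,3,0],"delta_rot":[0,0,0],"hand":1},{"xyz":[0,4,0],"delta_rot":[0,0,0],"hand":1},{"xyz":[0,5,0],"delta_rot":[0,0,0],"hand":1},{"xyz":[0,5,0],"delta_rot":[0,0,0],"hand":1}]'
python3 -m handwheel '[{"xyz":[0,1,0],"delta_rot":[0,0,0],"hand":1},{"xyz":[0,2,0],"delta_rot":[0,0,0],"hand":1},{"xyz":[0,3,0],"delta_rot":[0,0,0],"hand":1},{"xyz":[0,3,0],"delta_rot":[0,0,0],"hand":1},{"xyz":[0,3,0],"delta_rot":[0,0,0],"hand":1}]'
```

```text
time_s: 5.25
position: [0.5484, -0.0306, 0.2869]
tcp_rot: [[-0.997, 0.077, -0.001], [0.077, 0.997, -0.011], [0.0, -0.011, -1.0]]
force: [-3.2, -13.9, 0.3]
opening: 0.005
grasp_force: 5.6
time_s: 5.88
position: [0.5485, -0.0303, 0.2871]
tcp_rot: [[-0.997, 0.077, -0.002], [0.077, 0.997, -0.016], [0.0, -0.016, -1.0]]
force: [-3.0, -20.8, 0.7]
opening: 0.003
grasp_force: 7.9
```

Travel has stopped and the force rose to 21 N, which means it is on the stop. I'll back off, lift and check.

```bash
python3 -m handwheel '[{"xyz":[0,-25,0],"delta_rot":[0,0,0],"hand":1},{"xyz":[0,-30,-20],"delta_rot":[0,0,0],"hand":1},{"xyz":[0,-45,-60],"delta_rot":[0,0,0],"hand":1},{"xyz":[25,-48,-60],"delta_rot":[0,0,0],"hand":1},{"xyz":[53,-48,-60],"delta_rot":[0,0,0],"hand":1}]'
python3 - <<'E'
from h import *
import cv2
a=vision.capture('scene')[150:240,220:340]
cv2.imwrite('pics/f.png',cv2.resize(a[:,:,::-1],None,fx=5,fy=5,interpolation=cv2.INTER_CUBIC))
s=bot.read_state();p=[.545,-.0704,1.4925];R=s['tcp_rot']
print(s['position'],s['force'],(R.T@(saw(p,(0,55,296))[0]-s['position'])*1000).round(1))
E
```

```text
time_s: 6.5
position: [0.4924, -0.0657, 0.347]
tcp_rot: [[-0.997, 0.078, 0.002], [0.078, 0.997, 0.002], [-0.002, 0.002, -1.0]]
force: [-0.5, -0.0, 0.0]
opening: 0.004
grasp_force: 0.0
[ 0.48799195 -0.06443682  0.34645199] [-2.88512861  1.34606339 -0.18989565] [-2.5 -1.6 50.4]
```

View pics/f.png

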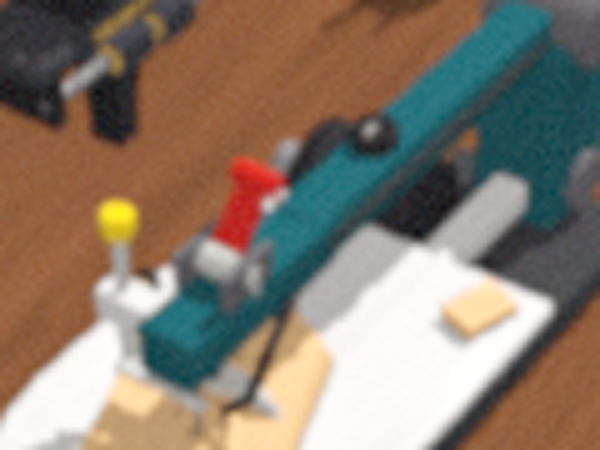

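The lever bar is at (256,172), and the prediction for 1.40 rad was (253,171), so it is on the second stop. The fingers are directly above the knob (118,212). Now I'll press down.

```bash
python3 -m handwheel '[{"xyz":[-1,-1,20],"delta_rot":[0,0,0],"hand":1},{"xyz":[-1,-1,40],"delta_rot":[0,0,0],"hand":1},{"xyz":[-1,-1,48],"delta_rot":[0,0,0],"hand":1},{"xyz":[-1,-1,55],"delta_rot":[0,0,0],"hand":1},{"xyz":[-1,-1,62],"delta_rot":[0,0,0],"hand":1}]'
python3 -m handwheel '[{"xyz":[0,0,5],"delta_rot":[0,0,0],"hand":1},{"xyz":[0,0,10],"delta_rot":[0,0,0],"hand":1},{"xyz":[0,0,14],"delta_rot":[0,0,0],"hand":1},{"xyz":[0,0,16],"delta_rot":[0,0,0],"hand":1},{"xyz":[0,0,16],"delta_rot":[0,0,0],"hand":1}]'
```

```text
time_s: 7.18
position: [0.4937, -0.0671, 0.2849]
tcp_rot: [[-0.997, 0.078, 0.001], [0.078, 0.997, 0.001], [-0.001, 0.001, -1.0]]
force: [-1.5, 0.9, 3.2]
opening: 0.005
grasp_force: 1.5
time_s: 7.8
position: [0.4933, -0.0679, 0.2683]
tcp_rot: [[-0.997, 0.077, -0.0], [0.077, 0.997, -0.001], [0.0, -0.001, -1.0]]
force: [0.5, 0.3, 0.5]
opening: 0.008
grasp_force: 0.2
```

```bash
python3 -m handwheel '[{"xyz":[0,0,2],"delta_rot":[0,0,0],"hand":1},{"xyz":[0,0,4],"delta_rot":[0,0,0],"hand":1},{"xyz":[0,0,5],"delta_rot":[0,0,0],"hand":1},{"xyz":[0,0,6],"delta_rot":[0,0,0],"hand":1},{"xyz":[0,0,6],"delta_rot":[0,0,0],"hand":1}]'
python3 - <<'E'
from h import *
import cv2
a=vision.capture('scene')[170:270,200:320]
cv2.imwrite('pics/g.png',cv2.resize(a[:,:,::-1],None,fx=5,fy=5,interpolation=cv2.INTER_CUBIC))
E
```

```text
time_s: 8.43
position: [0.4933, -0.0679, 0.2634]
tcp_rot: [[-0.997, 0.077, 0.0], [0.077, 0.997, -0.001], [-0.0, -0.001, -1.0]]
force: [-1.8, -0.5, 7.3]
opening: 0.006
grasp_force: 3.7
```

View pics/g.png

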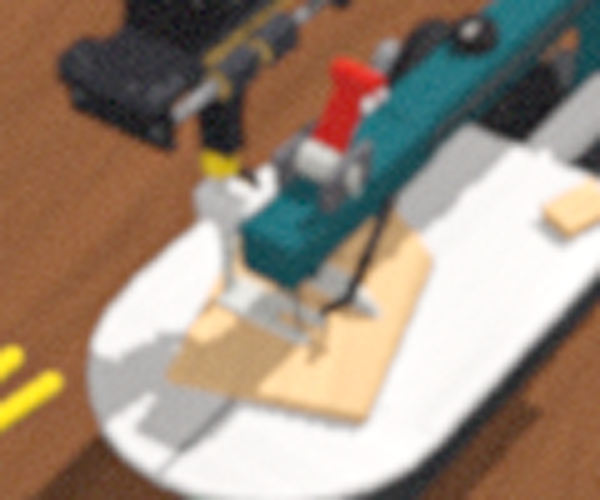

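The knob (220,165) is down at the bracket and the force has risen to 7 N at z = 0.263, as expected for full travel. I'll press a little more to confirm contact.

```bash
python3 -m handwheel '[{"xyz":[0,0,1],"delta_rot":[0,0,0],"hand":1},{"xyz":[0,0,2],"delta_rot":[0,0,0],"hand":1},{"xyz":[0,0,3],"delta_rot":[0,0,0],"hand":1},{"xyz":[0,0,3],"delta_rot":[0,0,0],"hand":1},{"xyz":[0,0,3],"delta_rot":[0,0,0],"hand":1}]'
```

```text
time_s: 9.1
position: [0.4933, -0.0679, 0.2633]
tcp_rot: [[-0.997, 0.077, 0.002], [0.077, 0.997, -0.002], [-0.002, -0.002, -1.0]]
force: [-6.6, 1.0, 23.5]
opening: 0.005
grasp_force: 12.0
```

The foot has stopped hard at 23 N with no further travel, so it is resting. I'll retreat straight up.

```bash
python3 -m handwheel '[{"xyz":[0,0,-10],"delta_rot":[0,0,0],"hand":1},{"xyz":[0,0,-40],"delta_rot":[0,0,0],"hand":1},{"xyz":[0,0,-90],"delta_rot":[0,0,0],"hand":1},{"xyz":[0,0,-120],"delta_rot":[0,0,0],"hand":1},{"xyz":[0,0,-120],"delta_rot":[0,0,0],"hand":1}]'
python3 - <<'E'
from h import *
import cv2
a=vision.capture('scene')[170:270,200:320]
cv2.imwrite('pics/i.png',cv2.resize(a[:,:,::-1],None,fx=5,fy=5,interpolation=cv2.INTER_CUBIC))
E
```

```text
time_s: 9.72
position: [0.4946, -0.0679, 0.3815]
tcp_rot: [[-0.997, 0.078, 0.005], [0.078, 0.997, -0.002], [-0.005, -0.001, -1.0]]
force: [0.2, 0.2, -0.3]
opening: 0.004
grasp_force: 0.0
```

View pics/i.png

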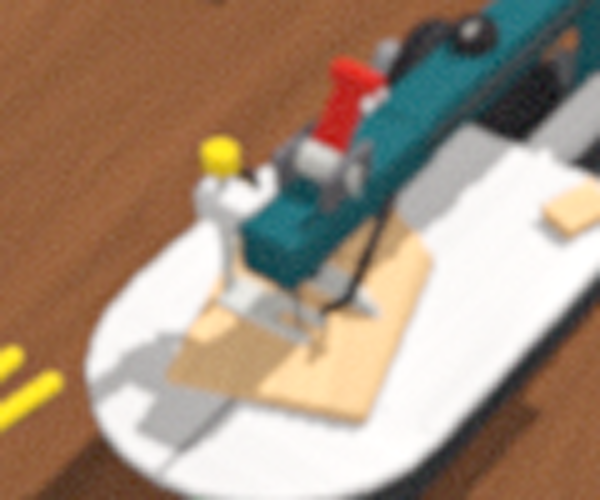

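The knob (220,155) stays down, the lever (358,75) is back on its stop, the panel has not moved and the arm is clear.

```bash
python3 -c "
from rig import workorder
print(workorder.hand_in())"
```

```text
the job is handed in; nothing more can be done
None
```

The tension lever is on its second stop, the hold-down foot rests on the plywood, nothing else appeared to move in the last scene picture, and the job is handed in (no verdict was returned).

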